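Extend a telescopic pick-up wand in its rest and hold it out for oiling

ROBOT

A 6-joint arm with a two-finger parallel gripper is mounted at the origin on a cart in front of the work surface, level with it; the furniture and walls round the work are solid. World frame = base frame: x ahead of the robot, y to its left, z up, the work surface at z = 0. Lengths are in mm, angles in degrees, forces in N, time in s.
With the tool pointing down it reaches from about 350 to 850 mm from the base axis. Payload 8.1 kg.
Tool frame: the origin (TCP) lies on the centre line of the jaws, within the pads' length; the fingertips stand 11 mm ahead of it and the grasp point (between the pads) lies 8 mm behind it; z points along the fingers, y is the direction in which the jaws open and shut (so a half turn about z gives the same grasp; the last joint's range is limited). The gripper opens to 85 mm and grips with 20 to 120 N. Pads are 22 mm wide; open, the fingers measure 114 mm over their backs; the gripper's body (76 mm by 85 mm) begins 54 mm behind the grasp point. The pads swing forward as they close: fully open they stand 13 mm farther back than shut.
Start: joints at [-74.851, 7.471, 85.268, -0, 87.261, -4.893], TCP at [205.646, -563.662, 242.292] pointing down, gripper open.
Joint ranges: [-169.43, 169.43], [-51.17, 129.36], [1.28, 143.12], [-76.62, 256.62], [0, 156.53], [-152.29, 152.29]. Speed limits (degrees/s): [136.94, 136.94, 159.86, 180, 180, 180].

INTERFACE

Orientations are given as [roll, pitch, yaw] about the fixed x, y, z axes, in that order (R = Rz(yaw) Ry(pitch) Rx(roll)).
In Python, from bench import telemetry, viewer, r gives the robot as it stands.
- The arm moves only by the shell command python3 -m inch 'ROWS' [FORCE]. ROWS is JSON, a list of rows, each a list of 3 entries, a list of its own where there are three numbers: the shift along the tool's x, y, z in cm, then the turn, a rotation vector about the tool's x, y, z in rad, then the opening, from 0 (shut) to 1 (fully open). A call has 1 to 20 rows; each row is the pose to reach, as a shift and turn from the pose commanded when the call began, along the tool's axes at that moment; what a row does not reach only later rows make up. A row lasts 1/10 s, in which the tool goes at most 50 mm and 8.59 degrees, less where a joint would pass 70% of its speed; a pose out of reach is approached as far as the arm can. A call with a gripper value outside its range is refused whole. The fingers move at their own pace and stop on an object; FORCE is the grip in N (left out, the last holds). Time passes only in rows, so rows that repeat a pose let the fingers close. It gives the time, the measured TCP pose, the force and the opening at its end, in the units of the state.
- telemetry.sense(): the state, without advancing time (a new reading comes with each control period).
- viewer.snapshot(name): name is "scene" or "top"; returns the picture (400x640x3 uint8, red, green, blue); there is no depth.
- viewer.camera_model(name): a dict with "fx", "fy", "cx", "cy" (pixels), "dist" ([k1, k2, p1, p2, k3] as OpenCV has them; the pictures are not rectified), "cam_to_world" (4x4, takes a point from camera to world coordinates). Camera axes: x right, y down, z forward; pixel columns grow to the right and rows downward; lengths in mm; the calibration is good to about 2 mm. A picture is of the moment at which its call begins. camera_model takes no time and is no camera call.
- r.hand_in(): hands the job in, once; it reports no verdict.
The state is a dict: "time": time; "joint_pos": joint angles; "qd": joint speeds; "joint_efforts": joint torques, N m; "tool_pos": TCP position; "tcp_rot": TCP orientation; "ft_force": force on the tool from outside, world axes, zero at the start; "wrist_torque": the same for the moment, N m; "finger_gap": finger opening in mm.
Only numpy, scipy, OpenCV 4.12 (cv2) and the standard library are available. Lean on these libraries where they do the work, as an engineer would, in place of code of your own. Each camera call takes 0.05 s, during which the arm holds its last target.

TASK

Lay the telescopic pick-up wand in the two-post rest, its tail crossbar behind the yellow post and its nose pointing past the grey post, and let go of it. Then pinch the grey collar so that the red button goes in, and with the button held in pull the bar out past the first stop all the way to the second stop. Finish still holding the collar there, with the wand lying in the rest, so that the bar can be oiled (its spring draws it back if you let go); leave the other things on the cart where they are.

Things in the scene. Friction and masses are not known exactly. Their poses are not given: they have to be found in the camera images.
- wand: Telescopic pick-up wand, 0.3 kg, loose, lying flat, nose roughly to the robot's right. Blue square housing 150 mm long, 26 mm wide and high, black rings at its middle. Origin under the housing at its underside; x to the nose, y across, z up. Housing from x = -73 to +77 mm, axis at z = 13 mm. Centre of mass at x = 12 mm. Grip the housing across, near the rings.
- crossbar (a point): Centre of the wand's black tail crossbar: 60 mm tailward of the wand's origin, 13 mm up. The bar is 10 mm thick along the wand, 46 mm wide (10 mm out of each side of the housing) and 14 mm high.
- collar (a point): Centre of the grey collar on the pull bar, 40 mm long, 24 mm wide and high; 99 mm noseward of the wand's origin with the bar home, and moves with the bar. A magnet tip ends 41 mm farther on. The red button (14 mm long, 13 mm high) stands 5 mm out of the middle of the collar's -y side, which faces the robot. x points to the nose.
- pull_bar (a joint): How far the bar is pulled out, m: 0 home, 0.050 first stop, 0.100 second stop (hard end of travel). It is caught at home, and at the first stop, unless the button is held in. A spring draws it back with 3 to 4 N; nothing catches it at the second stop.
- button (a joint): How far the red button is pressed in, m: 0 out, 0.005 flush with the collar; the catch is free from about 0.0035 on. 3 N to start, about 6 N when flush. Any grip across the collar's width that covers the button presses it in.
- rest: Two-post rest, fixed. Dark base plate 150 x 70 x 10 mm, origin at the centre of its underside; x is where the wand's nose must point (roughly the robot's right), z up. Yellow post at x = -47 to -35 mm, grey post at +35 to +47 mm, each 52 mm wide with a saddle on top. Lay the wand with its origin 60 mm above this one; its crossbar is then 8 mm behind the yellow post and slides up to it in the pull.
- saddle_yellow (a point): Middle of the yellow post's saddle floor, 60 mm above the cart, 41 mm behind the rest's origin. Open-topped slot 32 mm wide between cheeks 16 mm high, which then flare out to 48 mm apart, 28 mm above the floor.
- saddle_grey (a point): Middle of the grey post's saddle floor, 60 mm above the cart, 41 mm ahead of the rest's origin; same slot as the yellow one.
- ring_gauge: Bystander: grey steel ring, 64 mm wide, 18 mm high; origin under its centre.
- tag_plate: Bystander: small steel plate, 30 x 62 x 6 mm, near the right front corner; origin under its centre.

How it is judged:
By the outcome, as a careful person would: the job done as asked, in the order asked, and still so for the second after the job is handed in, while the arm keeps its last pose, push and grip.
It also fails if it takes over 42 s, if anything falls off the work surface, if the arm or the gripper's body presses on something with over 40 N, if the wrist force passes 120 N, or if a joint passes its speed limit or range.

## Working session

There is one attempt and no reset: what is moved stays moved. The work goes in short steps, Python scripts to look and compute and a shell command to move; the robot and the scene stay as the last step left them, time stands still between calls to the robot, and variables do not carry over. Pictures are saved under pics/ and viewed, and the job is handed in when it is done.

```bash
ls; mkdir -p pics; python3 - <<'E'
from bench import telemetry, viewer, r
import cv2
for n in("scene","top"):
    im=viewer.snapshot(n); cv2.imwrite(f"pics/{n}0.png",im[:,:,::-1])
    m=viewer.camera_model(n); print(n,m)
print(telemetry.sense())
E
```

```text
pics
scene {'fx': 466.04647277664606, 'fy': 466.04647277664606, 'cx': 315.7015167933193, 'cy': 200.44656102432165, 'dist': array([-0.03995229,  0.        ,  0.        ,  0.        ,  0.        ]), 'cam_to_world': array([[ 4.39244851e-01,  4.89923390e-01, -7.53019942e-01,
         1.15830766e+03],
       [ 8.98365230e-01, -2.37704616e-01,  3.69373021e-01,
        -5.58227215e+02],
       [ 1.96816625e-03, -8.38732131e-01, -5.44540668e-01,
         5.34014467e+02],
       [ 0.00000000e+00,  0.00000000e+00,  0.00000000e+00,
         1.00000000e+00]])}
top {'fx': 418.4695434859433, 'fy': 418.4695434859433, 'cx': 315.2862220743054, 'cy': 206.37205738535303, 'dist': array([-0.01567202,  0.        ,  0.        ,  0.        ,  0.        ]), 'cam_to_world': array([[ 1.34663299e-02, -9.85663403e-01,  1.68185353e-01,
         3.64258985e+02],
       [-9.99798053e-01, -1.07637541e-02,  1.69703953e-02,
        -2.68114295e+02],
       [-1.49167918e-02, -1.68379918e-01, -9.85609300e-01,
         1.01001706e+03],
       [ 0.00000000e+00,  0.00000000e+00,  0.00000000e+00,
         1.00000000e+00]])}
{'time': 0.1, 'joint_pos': array([-7.48518254e+01,  7.51223252e+00,  8.53223565e+01, -6.37165537e-04,
        8.72620249e+01, -4.89284850e+00]), 'qd': array([ 0.19500856, -0.03312944, -0.10142189,  0.03670603,  0.07349174,
        0.03116928]), 'joint_efforts': array([ 5.11735871e-04, -5.70951712e+01, -5.01942980e+01, -2.06119007e-04,
        8.17512337e-03,  7.39733787e-05]), 'tool_pos': array([ 205.51057549, -563.20154217,  241.3407346 ]), 'tcp_rot': array([-1.79903684e+02, -7.60638166e-03,  2.00410477e+01]), 'ft_force': array([-0.33266936, -0.04887587, -0.45650503]), 'wrist_torque': array([ 0.04293699, -0.02063144, -0.02529575]), 'finger_gap': 85.4699154056106}
```

View pics/scene0.png

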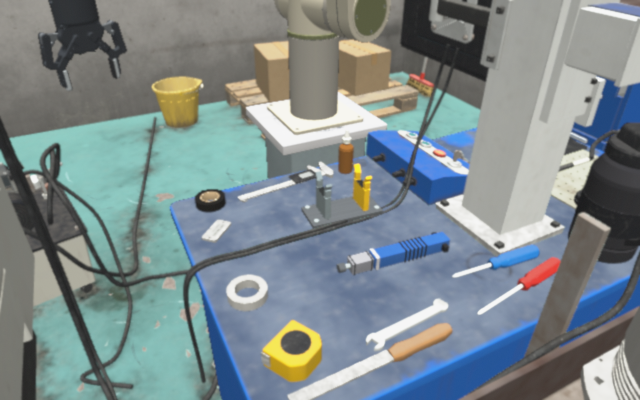

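View pics/top0.png

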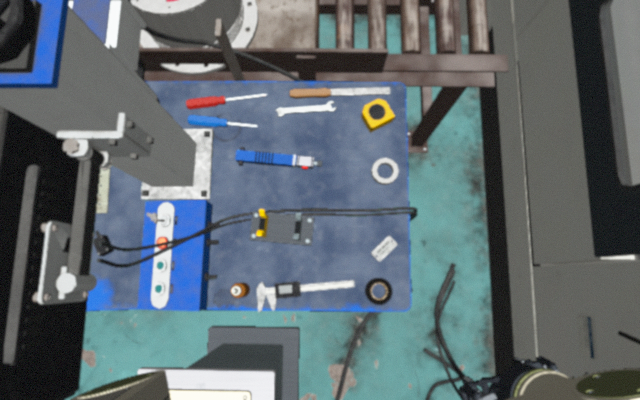

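```bash
python3 - <<'E'
import cv2
a=cv2.imread("pics/top0.png")
cv2.imwrite("pics/t_w.png",cv2.resize(a[140:180,225:335],None,fx=7,fy=7,interpolation=cv2.INTER_CUBIC))
cv2.imwrite("pics/t_r.png",cv2.resize(a[195:255,235:335],None,fx=8,fy=8,interpolation=cv2.INTER_CUBIC))
a=cv2.imread("pics/scene0.png")
cv2.imwrite("pics/s_w.png",cv2.resize(a[150:290,290:470],None,fx=4.2,fy=4.2,interpolation=cv2.INTER_CUBIC))
E
```

```text
(no output)
```

View pics/t_w.png

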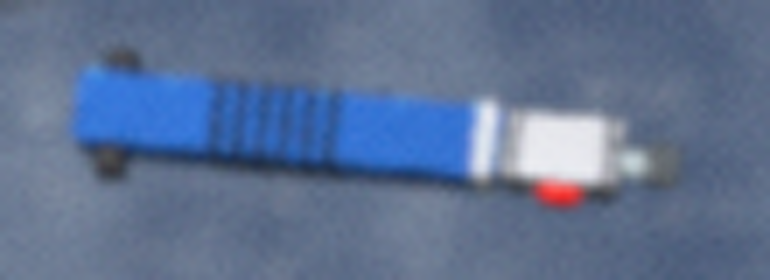

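View pics/t_r.png

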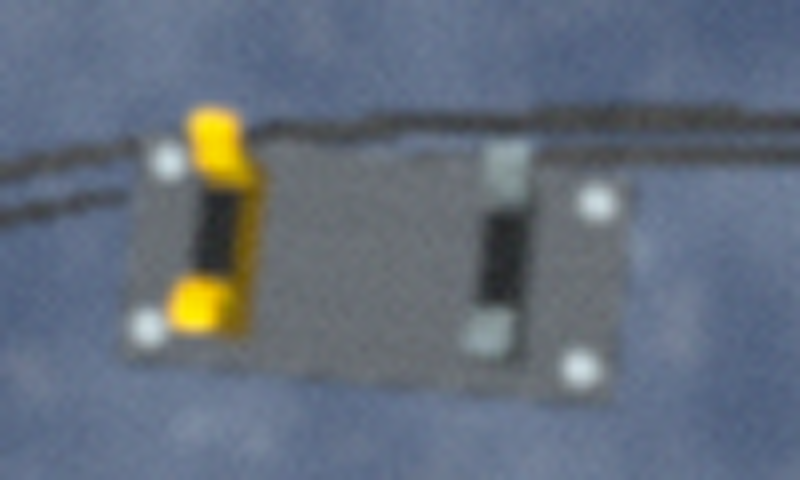

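View pics/s_w.png

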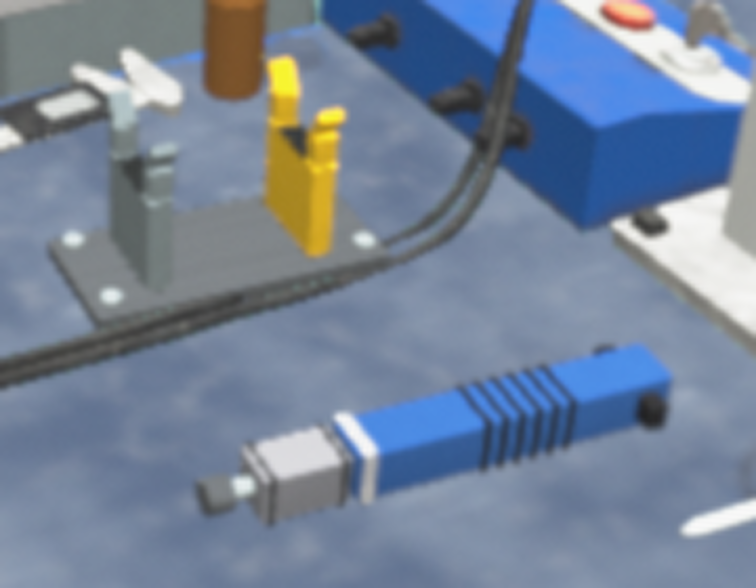

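```bash
cat > h.py <<'E'
from bench import telemetry, viewer, r
import numpy as np, cv2
from scipy.optimize import least_squares
def proj(n,P):
    m=viewer.camera_model(n);T=np.linalg.inv(m["cam_to_world"])
    K=np.array([[m["fx"],0,m["cx"]],[0,m["fy"],m["cy"]],[0,0,1.]])
    rv,_=cv2.Rodrigues(T[:3,:3])
    return cv2.projectPoints(np.array(P,float).reshape(-1,1,3),rv,T[:3,3],K,np.array(m["dist"]))[0].reshape(-1,2)
def unc(p,s,off): return (np.array(p,float)+.5)/s-.5+np.array(off)
def place(q,L,z=0):
    c,s=np.cos(q[2]),np.sin(q[2]);L=np.array(L,float)
    return np.c_[q[0]+c*L[:,0]-s*L[:,1],q[1]+s*L[:,0]+c*L[:,1],z+L[:,2]]
def fit(obs,q0,z=0):
    f=lambda q:np.concatenate([(proj(n,place(q,L,z))-px).ravel() for n,L,px in obs])
    s=least_squares(f,q0,loss='soft_l1')
    print("fit",s.x[:2].round(1),np.degrees(s.x[2]).round(2))
    for n,L,px in obs: print(n,(proj(n,place(s.x,L,z))-px).round(1).tolist())
    return s.x
E
python3 - <<'E'
from h import *
o=[("top",[(-73,13,26),(77,13,26),(-73,-13,0),(99,-17,6.5),(140,0,13)],unc([(82,66),(499,97),(74,147),(558,207),(682,163)],7,(225,140))),
("scene",[(-73,-13,26),(-73,13,26),(77,13,0),(77,-13,26),(77,13,26)],unc([(640,345),(672,381),(366,503),(337,415),(362,463)],4.2,(290,150)))]
fit(o,[640,-200,-1.57]);fit(o[:1],[640,-200,-1.57]);fit(o[1:],[640,-200,-1.57])
o=[("top",[(75,-35,10),(-75,-35,10),(75,35,10),(-75,35,10),(-41,0,60),(41,0,60),(-41,26,88)],unc([(612,405),(122,362),(635,178),(143,135),(214,232),(505,258),(215,105)],8,(235,195))),
("scene",[(75,-35,10),(75,35,10),(47,26,10),(-35,26,10),(-41,26,88),(41,26,88)],unc([(48,245),(100,322),(160,290),(315,252),(335,113),(162,150)],4.2,(290,150)))]
fit(o,[490,-200,-1.57]);fit(o[:1],[490,-200,-1.57]);fit(o[1:],[490,-200,-1.57])
E
```

```text
fit [ 655.7 -124.5] -95.04
top [[-1.0, -0.9], [0.1, 0.3], [0.9, 0.6], [-0.3, -0.6], [-0.8, -0.1]]
scene [[0.5, -0.6], [1.2, -1.0], [-2.2, 1.3], [-1.1, 1.4], [-0.2, -0.9]]
fit [ 655.5 -125.2] -95.1
top [[-0.7, -0.8], [0.4, 0.5], [1.1, 0.7], [-0.0, -0.5], [-0.6, 0.1]]
fit [ 655.8 -124. ] -94.85
scene [[0.7, -0.7], [1.4, -1.2], [-1.9, 1.3], [-0.8, 1.4], [0.2, -0.9]]
fit [ 482.2 -169.1] -93.91
top [[-0.2, -0.6], [-1.3, -0.3], [-0.7, -1.1], [-0.8, -0.6], [-0.2, 0.0], [-0.9, -0.4], [-0.9, 2.8]]
scene [[-0.7, -0.9], [-0.2, -0.3], [-2.8, 1.6], [-1.9, 1.7], [-1.5, 0.4], [0.2, -0.1]]
fit [ 481.5 -170.7] -94.51
top [[0.3, 0.0], [-0.7, -0.3], [0.1, -0.5], [0.1, -0.6], [0.5, 0.1], [-0.3, 0.1], [-0.0, 2.9]]
fit [ 481.9 -166.7] -93.02
scene [[0.2, -0.9], [1.4, -0.4], [-1.4, 1.4], [-0.9, 1.2], [-0.5, -0.1], [1.6, -0.3]]
```

```bash
python3 - <<'E'
from h import *
def ray(n,px,z):
    m=viewer.camera_model(n);K=np.array([[m["fx"],0,m["cx"]],[0,m["fy"],m["cy"]],[0,0,1.]])
    p=cv2.undistortPoints(np.array([[px]],float),K,np.array(m["dist"]))[0,0]
    T=m["cam_to_world"];d=T[:3,:3]@[p[0],p[1],1];return T[:3,3]+d*(z-T[2,3])/d[2]
for px in [(212,130),(212,198),(142,198),(196,183),(196,158),(148,98),(207,200),(410,80)]: print(px,ray("top",px,10).round(0))
for px in [(140,155),(62,140),(130,120)]: print(px,[ray("top",px,z).round(0).tolist() for z in(200,350,500,700)])
for px in [(207,200),(207,310)]: print(px,ray("top",px,80).round(0))
for px in [(490,90),(455,30),(400,40)]: print("s",px,[ray("scene",px,z).round(0).tolist() for z in(200,350,450)])
a=cv2.imread("pics/scene0.png");cv2.imwrite("pics/s_p.png",cv2.resize(a[0:250,380:640],None,fx=2.4,fy=2.4))
a=cv2.imread("pics/top0.png");cv2.imwrite("pics/t_p.png",cv2.resize(a[0:320,0:260],None,fx=1.87,fy=1.87))
E
```

```text
(212, 130) [727.  12.  10.]
(212, 198) [553.   2.  10.]
(142, 198) [551. 175.  10.]
(196, 183) [590.  44.  10.]
(196, 158) [654.  48.  10.]
(148, 98) [812. 182.  10.]
(207, 200) [548.  14.  10.]
(410, 80) [ 865. -488.   10.]
(140, 155) [[604.0, 102.0, 200.0], [560.0, 34.0, 350.0], [515.0, -35.0, 500.0], [456.0, -126.0, 700.0]]
(62, 140) [[635.0, 267.0, 200.0], [585.0, 168.0, 350.0], [535.0, 69.0, 500.0], [468.0, -63.0, 700.0]]
(130, 120) [[679.0, 130.0, 200.0], [620.0, 56.0, 350.0], [562.0, -18.0, 500.0], [485.0, -116.0, 700.0]]
(207, 200) [535.  -6.  80.]
(207, 310) [292. -20.  80.]
s (490, 90) [[473.0, 186.0, 200.0], [781.0, -148.0, 350.0], [986.0, -371.0, 450.0]]
s (455, 30) [[16.0, 479.0, 200.0], [529.0, 13.0, 350.0], [871.0, -297.0, 450.0]]
s (400, 40) [[49.0, 252.0, 200.0], [547.0, -112.0, 350.0], [879.0, -354.0, 450.0]]
```

View pics/s_p.png

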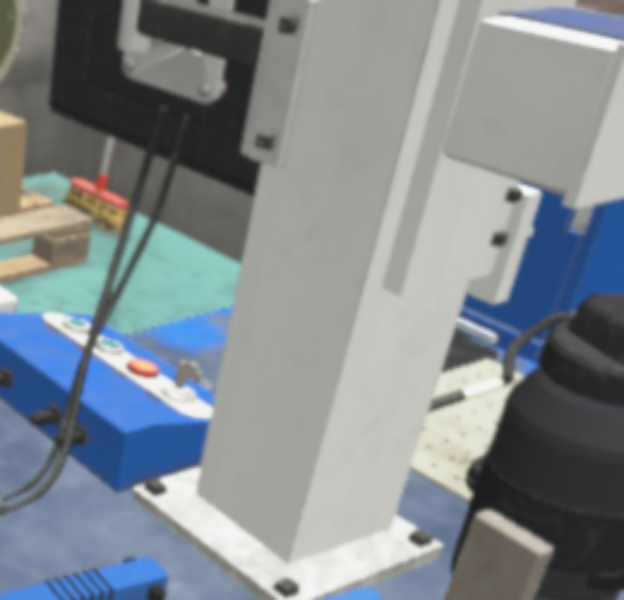

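View pics/t_p.png

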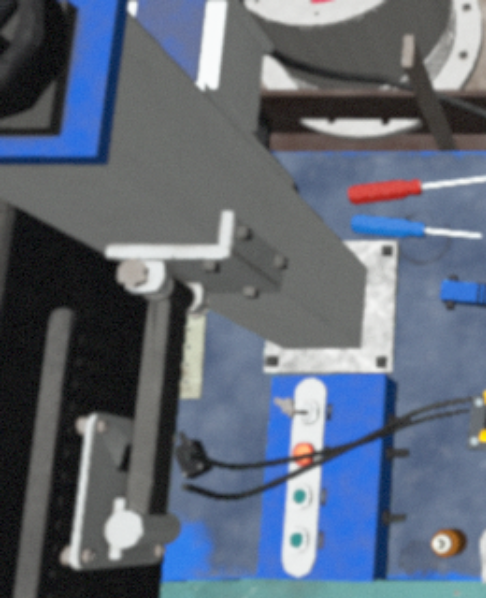

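```bash
cat >> h.py <<'E'
from scipy.spatial.transform import Rotation as Ro
def go(pos,yaw):
    s=telemetry.sense();R0=Ro.from_euler('xyz',s["tcp_rot"],degrees=True);R1=Ro.from_euler('xyz',[180,0,yaw],degrees=True)
    d=R0.inv().apply(np.array(pos)-s["tool_pos"])/10;rv=(R0.inv()*R1).as_rotvec()
    print("t",s["time"],"tcp",s["tool_pos"].round(1),s["tcp_rot"].round(2),"gap",round(s["finger_gap"],1),"F",s["ft_force"].round(1),"T",s["wrist_torque"].round(2))
    print("shift cm",d.round(2),"rv",rv.round(3))
E
python3 - <<'E'
from h import *
go([655.3,-128.7,100],85)
E
```

```text
t 0.1 tcp [ 205.5 -563.2  241.3] [-1.799e+02 -1.000e-02  2.004e+01] gap 85.5 F [-0.3 -0.  -0.5] T [ 0.04 -0.02 -0.03]
shift cm [ 57.14 -25.38  14.18] rv [-1.000e-03 -1.000e-03 -1.134e+00]
```

```bash
python3 -m inch '[[[1,-0.4,0],[0,0,-0.02],1],[[3,-1.3,0],[0,0,-0.06],1],[[7,-3.1,0],[0,0,-0.14],1],[[11,-4.9,0],[0,0,-0.22],1],[[15,-6.7,0],[0,0,-0.3],1],[[19,-8.4,0],[0,0,-0.38],1],[[23,-10.2,0],[0,0,-0.46],1],[[27,-12,0],[0,0,-0.54],1],[[31,-13.8,0],[0,0,-0.62],1],[[35,-15.5,0],[0,0,-0.7],1],[[39,-17.3,1],[0,0,-0.78],1],[[43,-19.1,2],[0,0,-0.86],1],[[47,-20.9,4],[0,0,-0.94],1],[[51,-22.7,6],[0,0,-1.02],1],[[54,-24,8],[0,0,-1.08],1],[[56,-24.9,10],[0,0,-1.12],1],[[56.9,-25.3,11.5],[0,0,-1.134],1],[[57.1,-25.4,12.2],[0,0,-1.134],1],[[57.1,-25.4,12.2],[0,0,-1.134],1]]'; python3 - <<'E'
from h import *
im=viewer.snapshot("scene");cv2.imwrite("pics/s1.png",im[:,:,::-1])
im=viewer.snapshot("top");cv2.imwrite("pics/t1.png",im[:,:,::-1])
go([655.3,-128.7,16],85)
E
```

```text
time: 2.0
tool_pos: [653.8, -129.4, 118.8]
tcp_rot: [-179.8, -0.0, 85.0]
ft_force: [-0.5, -0.6, -0.5]
finger_gap: 85.6
t 2.1 tcp [ 654.8 -130.4  121.2] [1.7996e+02 2.0000e-02 8.4920e+01] gap 85.3 F [ 0.3 -0.5  0.7] T [ 0.02  0.01 -0.  ]
shift cm [ 0.18  0.03 10.52] rv [ 0.001  0.    -0.001]
```

View pics/s1.png

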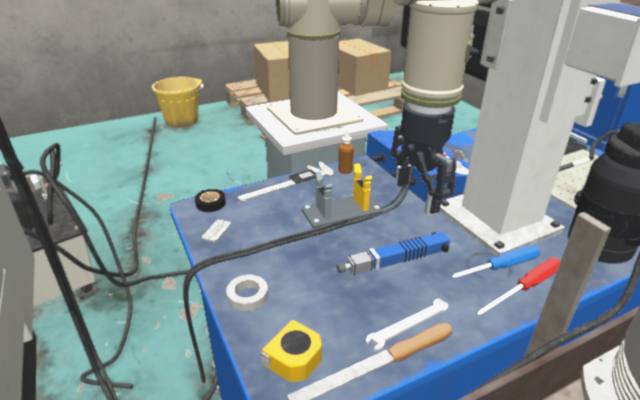

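View pics/t1.png

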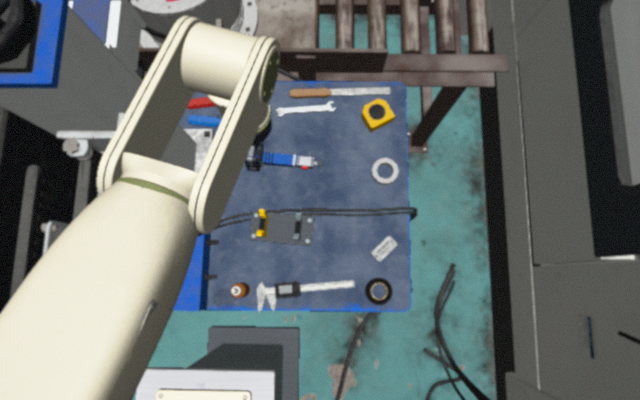

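```bash
python3 -m inch '[[[0.1,0,1.5],[0,0,0],1],[[0.1,0,4.5],[0,0,0],1],[[0.1,0,7.5],[0,0,0],1],[[0.1,0,9.5],[0,0,0],1],[[0.1,0,10.4],[0,0,0],1],[[0.1,0,10.4],[0,0,0],1],[[0.1,0,10.4],[0,0,0],0.5],[[0.1,0,10.4],[0,0,0],0],[[0.1,0,10.4],[0,0,0],0],[[0.1,0,10.4],[0,0,0],0],[[0.1,0,10.4],[0,0,0],0],[[0.1,0,10.4],[0,0,0],0]]' 50; python3 - <<'E'
from h import *
im=viewer.snapshot("scene");cv2.imwrite("pics/s2.png",cv2.resize(im[120:300,310:500,::-1],None,fx=3,fy=3))
go([655.3,-128.7,16],85)
E
```

```text
time: 3.3
tool_pos: [655.9, -128.5, 17.5]
tcp_rot: [179.9, 0.0, 85.0]
ft_force: [-0.7, 1.3, 5.8]
finger_gap: 24.8
t 3.35 tcp [ 655.9 -128.5   17.5] [1.799e+02 2.000e-02 8.502e+01] gap 24.6 F [-1.1  0.3  5.6] T [0.02 0.25 0.05]
shift cm [-0.02 -0.06  0.15] rv [0.002 0.    0.   ]
```

View pics/s2.png

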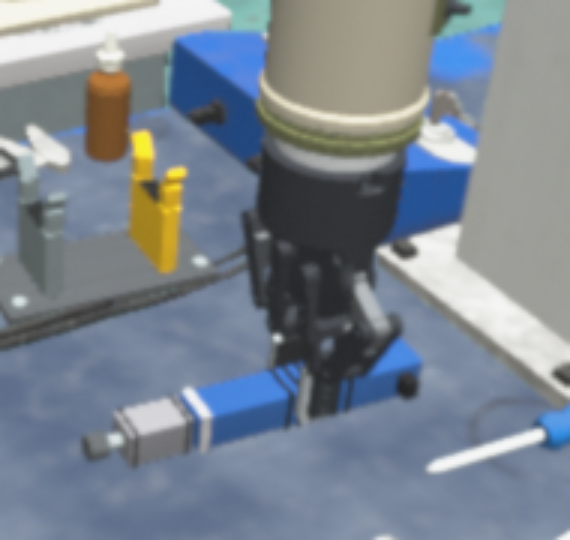

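```bash
python3 -m inch '[[[0,0,-0.5],[0,0,0],0],[[0,0,-2],[0,0,0],0],[[0,0,-5],[0,0,0],0],[[0,0,-9],[0,0,0],0],[[0,0,-12],[0,0,0],0],[[0,0,-13],[0,0,0],0],[[0,0,-13],[0,0,0],0]]'; python3 - <<'E'
from h import *
im=viewer.snapshot("scene");cv2.imwrite("pics/s3.png",cv2.resize(im[80:260,330:520,::-1],None,fx=4,fy=4))
im=viewer.snapshot("top");cv2.imwrite("pics/t3.png",cv2.resize(im[120:220,200:360,::-1],None,fx=5,fy=5))
q=[655.6,-124.7,np.radians(-95)]
go([488,-173,150],85.7)
L=[(-73,13,26),(77,13,26),(77,13,0),(77,-13,26),(-60,23,13),(140,0,13)]
P=place(q,L,129)
print(((proj("scene",P)+.5-(330,80))*4).round(0).tolist(),((proj("top",P)+.5-(200,120))*5).round(0).tolist())
E
```

```text
time: 4.05
tool_pos: [656.3, -128.7, 148.8]
tcp_rot: [179.8, 0.0, 85.0]
ft_force: [0.8, -0.4, -3.5]
finger_gap: 24.8
t 4.15 tcp [ 654.1 -128.1  144.5] [-1.7986e+02 -3.0000e-02  8.5020e+01] gap 24.9 F [-1.8 -0.3 -3.4] T [ 0.06 -0.03  0.03]
shift cm [ -5.92 -16.16  -0.52] rv [-0.002 -0.    -0.012]
[[535.0, 388.0], [208.0, 458.0], [203.0, 514.0], [177.0, 425.0], [518.0, 433.0], [43.0, 501.0]] [[118.0, 52.0], [465.0, 83.0], [469.0, 103.0], [458.0, 142.0], [158.0, 43.0], [609.0, 135.0]]
```

View pics/s3.png

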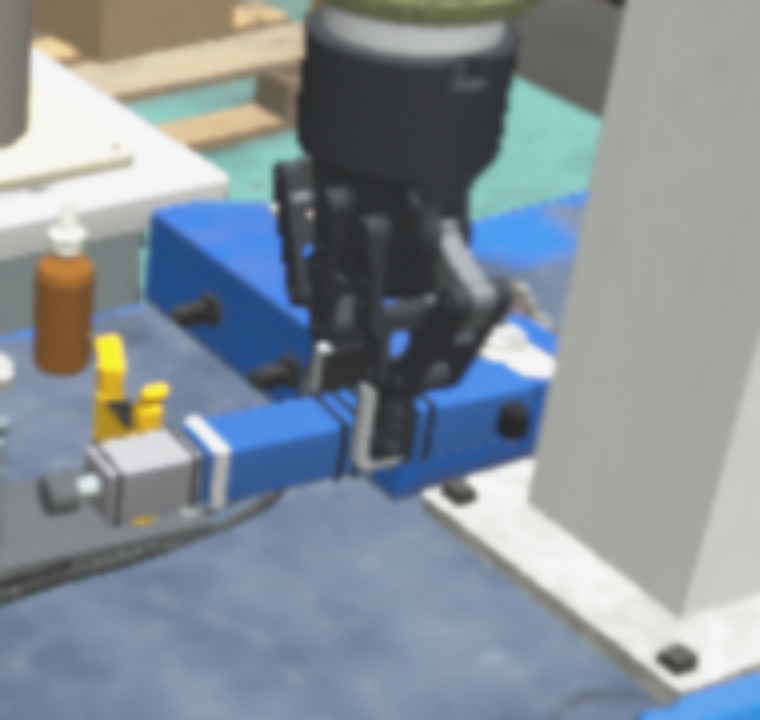

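View pics/t3.png

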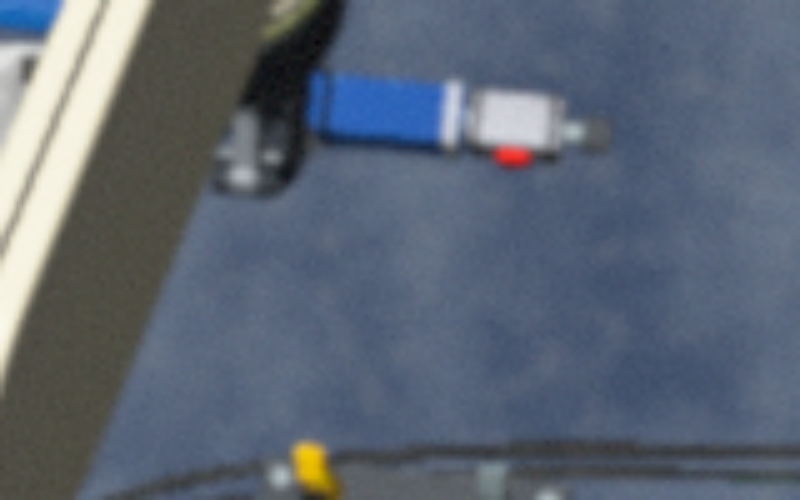

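```bash
python3 -m inch '[[[-0.3,-1,0],[0,0,0],0],[[-1,-3,0],[0,0,0],0],[[-2,-6,0],[0,0,-0.005],0],[[-3.2,-9,0],[0,0,-0.01],0],[[-4.3,-12,0],[0,0,-0.014],0],[[-5.3,-15,0],[0,0,-0.014],0],[[-5.9,-16.5,0.5],[0,0,-0.014],0],[[-6,-16.9,1.5],[0,0,-0.014],0],[[-6,-16.9,2.6],[0,0,-0.014],0],[[-6,-16.9,3],[0,0,-0.014],0],[[-6,-16.9,3],[0,0,-0.014],0]]'; python3 - <<'E'
from h import *
im=viewer.snapshot("scene");cv2.imwrite("pics/s4.png",cv2.resize(im[80:260,270:460,::-1],None,fx=4,fy=4))
im=viewer.snapshot("top");cv2.imwrite("pics/t4.png",cv2.resize(im[175:275,220:380,::-1],None,fx=5,fy=5))
go([481.7,-173.5,76.5],85.8)
q=[482,-169.5,np.radians(-94.2)]
L=[(77,13,26),(77,13,0),(77,-13,26),(-60,23,13),(140,0,13)]
P=place(q,L,100)
print(((proj("scene",P)+.5-(270,80))*4).round(0).tolist(),((proj("top",P)+.5-(220,175))*5).round(0).tolist())
P=place(q,[(35,26,88),(47,26,88),(47,-26,88),(35,-26,88),(-47,26,88),(-47,-26,88),(75,35,10),(75,-35,10)],0)
print(((proj("scene",P)+.5-(270,80))*4).round(0).tolist(),((proj("top",P)+.5-(220,175))*5).round(0).tolist())
E
```

```text
time: 5.25
tool_pos: [481.2, -172.7, 114.5]
tcp_rot: [-179.8, -0.1, 85.9]
ft_force: [-0.8, 0.8, -3.3]
finger_gap: 24.9
t 5.35 tcp [ 482.  -173.1  116. ] [-1.7997e+02 -2.0000e-02  8.5860e+01] gap 25.0 F [-0.2 -0.5 -3.8] T [0.   0.02 0.04]
shift cm [-0.04 -0.03  3.95] rv [-0.    -0.     0.001]
[[151.0, 352.0], [151.0, 402.0], [131.0, 327.0], [429.0, 334.0], [10.0, 389.0]] [[465.0, 219.0], [466.0, 227.0], [460.0, 279.0], [154.0, 174.0], [608.0, 265.0]]
[[246.0, 420.0], [222.0, 425.0], [181.0, 373.0], [204.0, 369.0], [404.0, 388.0], [355.0, 339.0], [173.0, 586.0], [122.0, 510.0]] [[376.0, 194.0], [402.0, 196.0], [391.0, 312.0], [364.0, 310.0], [193.0, 179.0], [180.0, 294.0], [470.0, 207.0], [457.0, 352.0]]
```

View pics/s4.png

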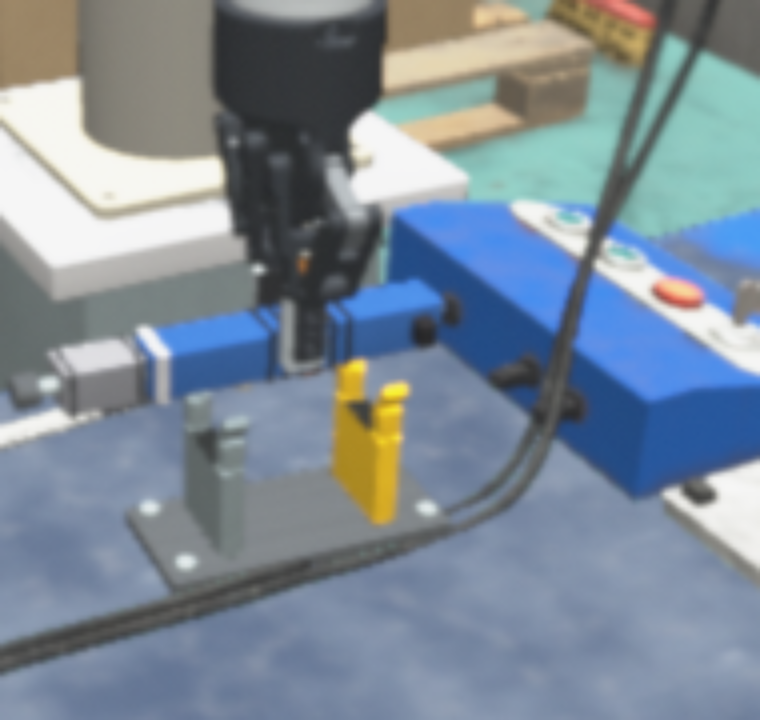

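View pics/t4.png

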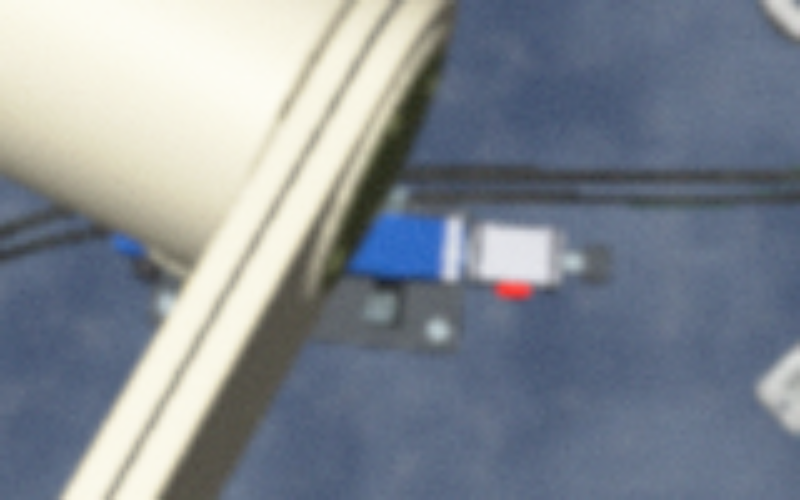

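```bash
python3 -m inch '[[[0,0,0.5],[0,0,0],0],[[0,0,1.3],[0,0,0],0],[[0,0,2],[0,0,0],0],[[0,0,2.6],[0,0,0],0],[[0,0,3.1],[0,0,0],0],[[0,0,3.5],[0,0,0],0],[[0,0,3.8],[0,0,0],0],[[0,0,3.8],[0,0,0],0]]'; python3 - <<'E'
from h import *
im=viewer.snapshot("scene");cv2.imwrite("pics/s5.png",cv2.resize(im[80:260,270:460,::-1],None,fx=4,fy=4))
go([481.7,-173.5,76.5],85.8)
E
```

```text
time: 6.15
tool_pos: [481.3, -173.4, 77.9]
tcp_rot: [-180.0, -0.0, 85.8]
ft_force: [0.5, 0.8, -3.6]
finger_gap: 25.0
t 6.2 tcp [ 481.5 -173.4   78.2] [-1.7999e+02 -1.0000e-02  8.5820e+01] gap 25.1 F [ 0.5  0.4 -3.5] T [ 0.01 -0.03 -0.02]
shift cm [-0.01  0.02  0.17] rv [-0. -0.  0.]
```

View pics/s5.png

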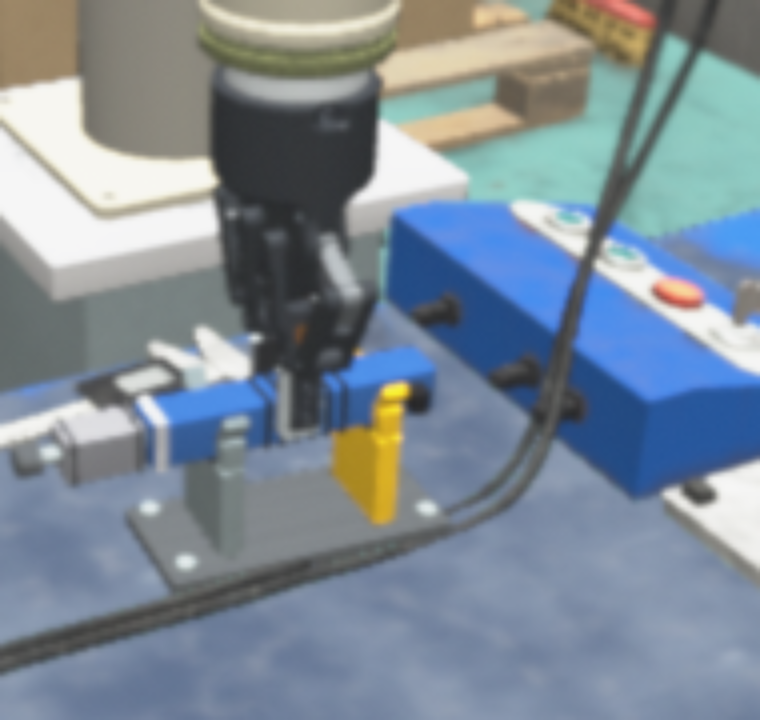

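```bash
python3 -m inch '[[[0,0,0.1],[0,0,0],0],[[0,0,0.2],[0,0,0],0],[[0,0,0.2],[0,0,0],0]]'
```

```text
time: 6.5
tool_pos: [481.9, -173.6, 77.4]
tcp_rot: [180.0, 0.0, 85.8]
ft_force: [-2.7, 1.9, 3.9]
finger_gap: 24.8
```

```bash
python3 -m inch '[[[0,0,0],[0,0,0],0.4],[[0,0,0],[0,0,0],0.8],[[0,0,0],[0,0,0],1],[[0,0,0],[0,0,0],1],[[0,0,0],[0,0,0],1],[[0,0,-1.5],[0,0,0],1],[[0,0,-5],[0,0,0],1],[[-2,0,-8],[0,0,0],1],[[-5,0,-9],[0,0,0],1],[[-8,0,-9],[0,0,0],1],[[-9.5,0,-9],[0,0,0],1],[[-9.5,0,-9],[0,0,0],1]]';python3 - <<'E'
from h import *
im=viewer.snapshot("scene");cv2.imwrite("pics/s6.png",cv2.resize(im[80:260,270:460,::-1],None,fx=4,fy=4))
im=viewer.snapshot("top");cv2.imwrite("pics/t6.png",cv2.resize(im[175:275,220:380,::-1],None,fx=5,fy=5))
q=[482,-169.5,np.radians(-94.2)]
go(place(q,[(99,0,80)])[0],85.8)
L=[(77,13,26),(77,13,0),(77,-13,26),(-73,13,26),(140,0,13),(119,12,25),(119,-12,25)]
P=place(q,L,60)
print(((proj("scene",P)+.5-(270,80))*4).round(0).tolist(),((proj("top",P)+.5-(220,175))*5).round(0).tolist())
E
```

```text
time: 7.7
tool_pos: [474.4, -269.8, 167.0]
tcp_rot: [180.0, 0.0, 85.7]
ft_force: [0.0, 0.1, -0.1]
finger_gap: 85.4
t 7.8 tcp [ 474.4 -267.7  166.1] [-1.7996e+02 -6.0000e-02  8.5770e+01] gap 85.3 F [-0.1 -0.3  0.2] T [-0.02 -0.   -0.02]
shift cm [-0.06  0.05  8.61] rv [-0.001 -0.001 -0.   ]
[[152.0, 428.0], [152.0, 475.0], [132.0, 401.0], [438.0, 369.0], [14.0, 464.0], [65.0, 446.0], [48.0, 421.0]] [[467.0, 231.0], [468.0, 239.0], [462.0, 289.0], [133.0, 203.0], [604.0, 276.0], [561.0, 242.0], [556.0, 295.0]]
```

View pics/s6.png

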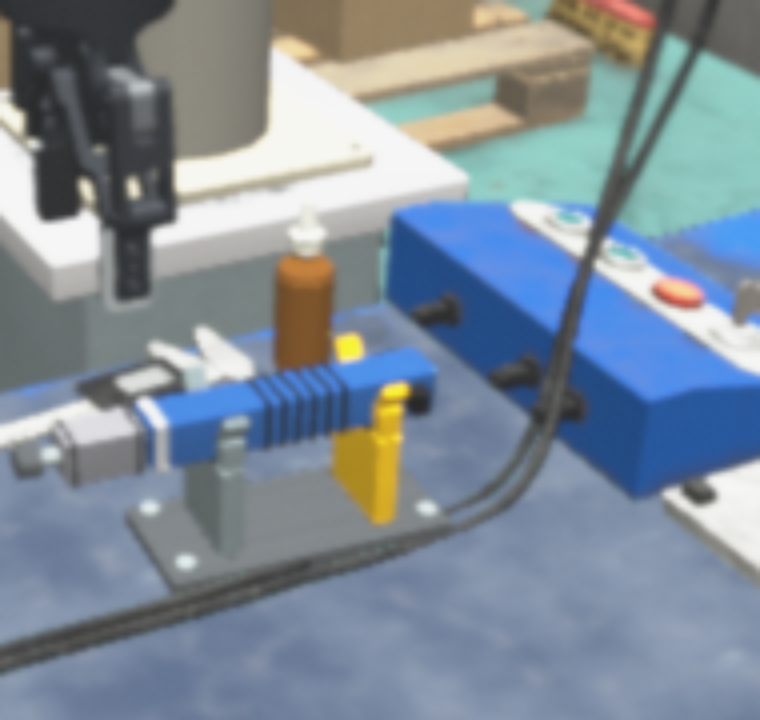

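View pics/t6.png

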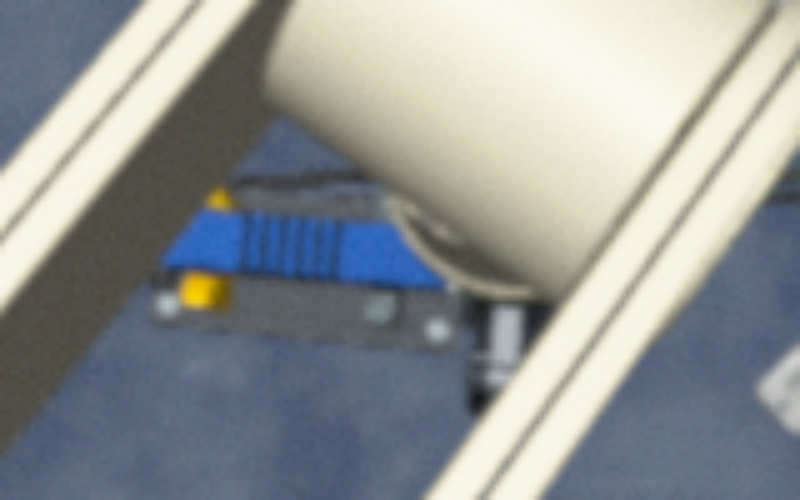

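```bash
python3 -m inch '[[[0,0,1.5],[0,0,0],1],[[0,0,4.5],[0,0,0],1],[[0,0,7.5],[0,0,0],1],[[0,0,9.5],[0,0,0],1],[[0,0,10],[0,0,0],1],[[0,0,10],[0,0,0],1],[[0,0,10],[0,0,0],0.7],[[0,0,10],[0,0,0],0.45],[[0,0,10],[0,0,0],0.45]]';python3 - <<'E'
from h import *
im=viewer.snapshot("scene");cv2.imwrite("pics/s7.png",cv2.resize(im[80:260,220:410,::-1],None,fx=4,fy=4))
im=viewer.snapshot("top");cv2.imwrite("pics/t7.png",cv2.resize(im[175:275,220:380,::-1],None,fx=5,fy=5))
q=[482,-169.5,np.radians(-94.2)]
go(place(q,[(99,0,66)])[0],85.8)
E
```

```text
time: 8.7
tool_pos: [475.4, -268.7, 67.6]
tcp_rot: [179.9, 0.1, 85.8]
ft_force: [0.0, -0.4, 0.6]
finger_gap: 43.4
t 8.8 tcp [ 475.1 -268.6   67.1] [1.7993e+02 4.0000e-02 8.5810e+01] gap 38.8 F [ 0.2 -0.5 -0.2] T [ 0.02  0.04 -0.01]
shift cm [ 0.03 -0.04  0.11] rv [0.001 0.001 0.   ]
```

View pics/s7.png

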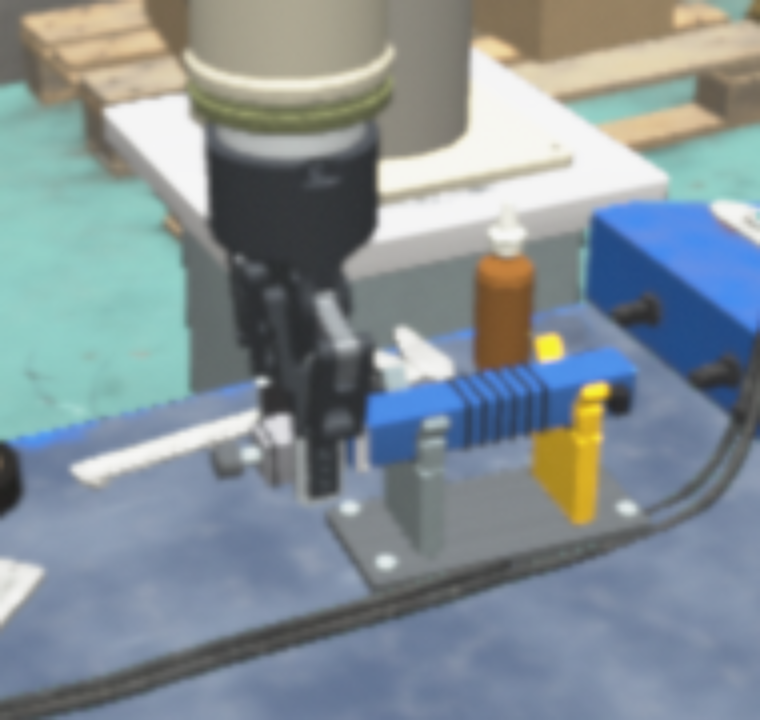

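View pics/t7.png

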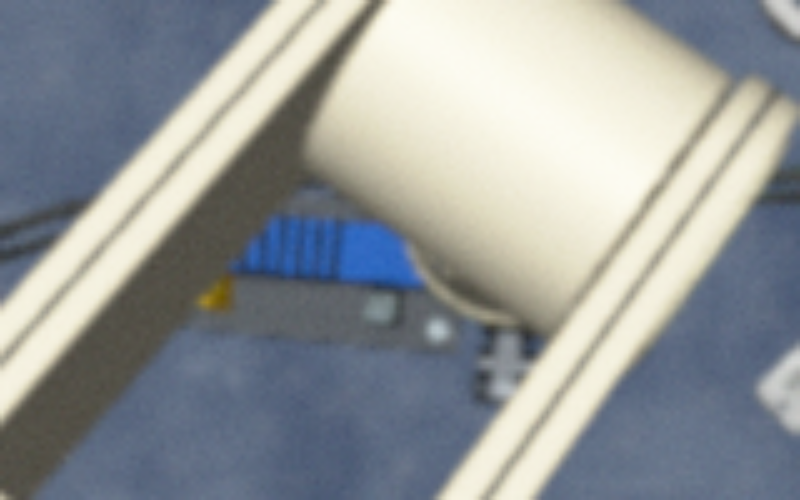

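```bash
python3 - <<'E'
from h import *
q=[482,-169.5,np.radians(-94.2)]
P=place(q,[(88,20,66),(110,20,66),(99,20,66),(79,12,85),(119,12,85),(119,12,61),(79,12,61),(77,13,60),(77,13,86),(140,0,73)])
print(((proj("scene",P)+.5-(220,80))*4).round(0).tolist())
E
python3 -m inch '[[[0,0,0],[0,0,0],0.3],[[0,0,0],[0,0,0],0.2],[[0,0,0],[0,0,0],0],[[0,0,0],[0,0,0],0],[[0,0,0],[0,0,0],0],[[0,0,0],[0,0,0],0]]' 50;  python3 - <<'E'
from h import *
im=viewer.snapshot("scene");cv2.imwrite("pics/s8.png",cv2.resize(im[120:240,250:400,::-1],None,fx=5,fy=5))
go([0,0,0],85.8)
E
```

```text
[[335.0, 477.0], [290.0, 486.0], [313.0, 481.0], [347.0, 429.0], [265.0, 446.0], [267.0, 490.0], [347.0, 473.0], [352.0, 475.0], [352.0, 428.0], [214.0, 464.0]]
time: 9.4
tool_pos: [475.1, -268.5, 66.8]
tcp_rot: [179.9, 0.0, 85.8]
ft_force: [1.2, -0.5, 4.8]
finger_gap: 23.3
t 9.45 tcp [ 475.1 -268.5   66.8] [1.7994e+02 3.0000e-02 8.5810e+01] gap 23.4 F [ 1.6 -0.5  4.2] T [ 0.1  -0.07  0.04]
shift cm [ 23.32 -49.35   6.62] rv [0.001 0.001 0.   ]
```

View pics/s8.png

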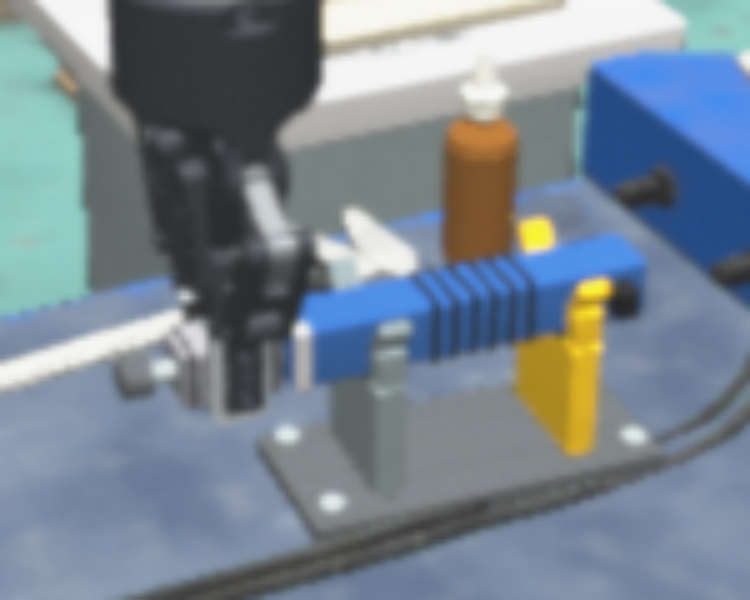

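```bash
python3 -m inch '[[[-0.3,0,0],[0,0,0],0],[[-0.8,0,0],[0,0,0],0],[[-1.4,0,0],[0,0,0],0],[[-2,0,0],[0,0,0],0],[[-2.6,0,0],[0,0,0],0],[[-3,0,0],[0,0,0],0],[[-3,0,0],[0,0,0],0]]';  python3 - <<'E'
from h import *
im=viewer.snapshot("scene");cv2.imwrite("pics/s9.png",cv2.resize(im[120:240,250:400,::-1],None,fx=5,fy=5))
go([0,0,0],85.8)
E
```

```text
time: 10.15
tool_pos: [472.6, -298.5, 66.4]
tcp_rot: [180.0, -0.0, 85.8]
ft_force: [1.7, 2.2, 5.6]
finger_gap: 23.4
t 10.2 tcp [ 472.5 -298.2   66.4] [ 1.7998e+02 -1.0000e-02  8.5790e+01] gap 23.3 F [2.4 2.7 5.4] T [ 0.76 -0.38 -0.16]
shift cm [ 26.27 -49.32   6.63] rv [ 0. -0. -0.]
```

View pics/s9.png

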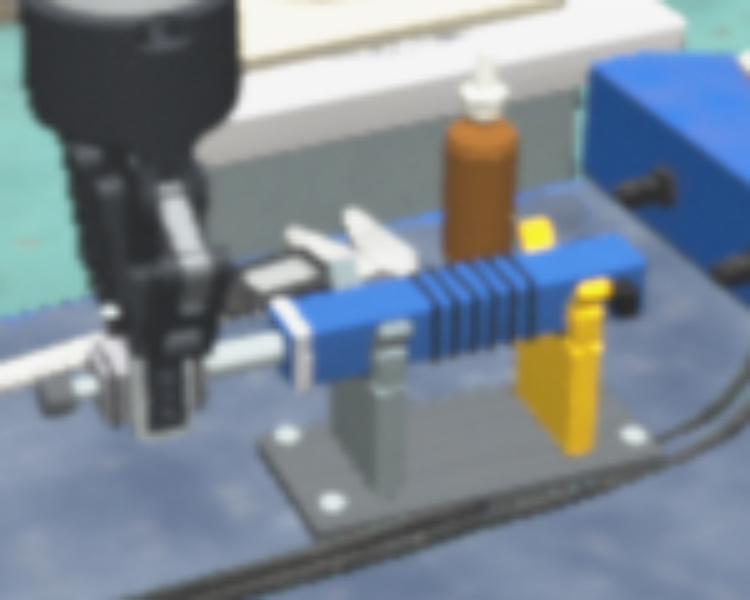

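```bash
python3 -m inch '[[[-0.4,0,0],[0,0,0],0],[[-1,0,0],[0,0,0],0],[[-1.7,0,0],[0,0,0],0],[[-2.4,0,0],[0,0,0],0],[[-3.1,0,0],[0,0,0],0],[[-3.8,0,0],[0,0,0],0],[[-4.5,0,0],[0,0,0],0],[[-5.2,0,0],[0,0,0],0],[[-5.8,0,0],[0,0,0],0],[[-6.3,0,0],[0,0,0],0],[[-6.5,0,0],[0,0,0],0],[[-6.5,0,0],[0,0,0],0]]';  python3 - <<'E'
from h import *
im=viewer.snapshot("scene");cv2.imwrite("pics/s10.png",cv2.resize(im[120:240,250:400,::-1],None,fx=5,fy=5))
go([0,0,0],85.8)
E
```

```text
time: 11.4
tool_pos: [467.4, -363.1, 66.0]
tcp_rot: [-180.0, -0.0, 85.8]
ft_force: [0.2, 3.6, 2.0]
finger_gap: 23.2
t 11.45 tcp [ 467.4 -362.9   66. ] [-1.7997e+02 -1.0000e-02  8.5820e+01] gap 23.2 F [-0.3  3.   1.5] T [0.79 0.19 0.15]
shift cm [ 32.78 -49.26   6.64] rv [-0.001 -0.     0.   ]
```

View pics/s10.png

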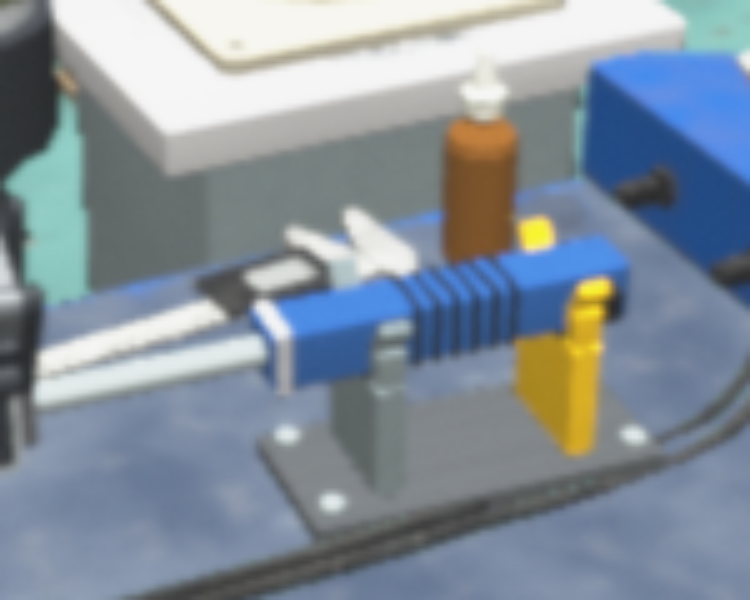

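```bash
python3 -m inch '[[[-0.4,0,0],[0,0,0],0],[[-0.8,0,0],[0,0,0],0],[[-1.0,0,0],[0,0,0],0],[[-1.0,0,0],[0,0,0],0]]'; python3 -m inch '[[[-0.1,0,0],[0,0,0],0],[[-0.2,0,0],[0,0,0],0],[[-0.2,0,0],[0,0,0],0]]'
```

```text
time: 11.85
tool_pos: [466.9, -373.3, 66.3]
tcp_rot: [-180.0, 0.0, 85.8]
ft_force: [-2.5, 3.7, 0.0]
finger_gap: 23.2
time: 12.15
tool_pos: [466.8, -375.0, 66.3]
tcp_rot: [-180.0, 0.0, 85.8]
ft_force: [-0.9, 3.3, 0.9]
finger_gap: 23.0
```

```bash
python3 -m inch '[[[-0.1,0,0],[0,0,0],0],[[-0.2,0,0],[0,0,0],0],[[-0.2,0,0],[0,0,0],0]]'
```

```text
time: 12.45
tool_pos: [466.7, -375.5, 66.0]
tcp_rot: [-180.0, -0.1, 85.8]
ft_force: [-0.5, 9.3, 2.7]
finger_gap: 23.3
```

```bash
python3 -m inch '[[[-0.1,0,0],[0,0,0],0],[[-0.1,0,0],[0,0,0],0],[[-0.1,0,0],[0,0,0],0]]'; python3 - <<'E'
from h import *
im=viewer.snapshot("scene");cv2.imwrite("pics/s11.png",cv2.resize(im[100:250,210:400,::-1],None,fx=4,fy=4))
im=viewer.snapshot("top");cv2.imwrite("pics/t11.png",cv2.resize(im[60:320,200:430,::-1],None,fx=2.3,fy=2.3))
go([0,0,0],85.8)
q=[482,-169.5,np.radians(-94.2)]
q[:2]=place(q,[(7,0,0)])[0][:2]
P=place(q,[(77,13,60),(77,-13,86),(179,12,85),(219,12,85),(219,12,61),(240,0,73)])
print(((proj("scene",P)+.5-(210,100))*4).round(0).tolist())
E
```

```text
time: 12.75
tool_pos: [466.7, -375.6, 65.8]
tcp_rot: [-179.9, -0.2, 85.9]
ft_force: [-0.8, 14.6, 3.4]
finger_gap: 23.0
t 12.85 tcp [ 466.7 -375.6   65.7] [-179.95   -0.22   85.85] gap 23.2 F [-1.1 12.9  2.5] T [2.13 0.05 0.17]
shift cm [ 34.06 -49.26   6.75] rv [-0.001 -0.004  0.001]
[[378.0, 398.0], [358.0, 324.0], [162.0, 396.0], [74.0, 414.0], [79.0, 459.0], [24.0, 432.0]]
```

View pics/s11.png

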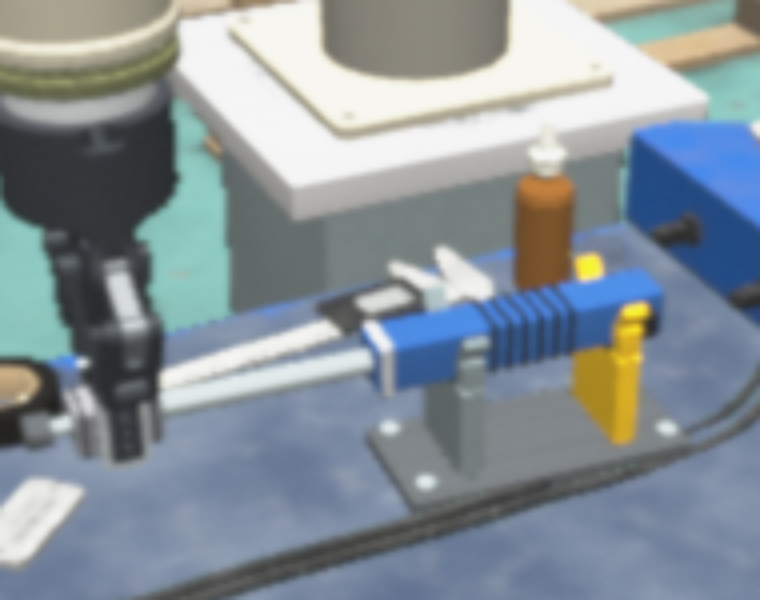

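View pics/t11.png

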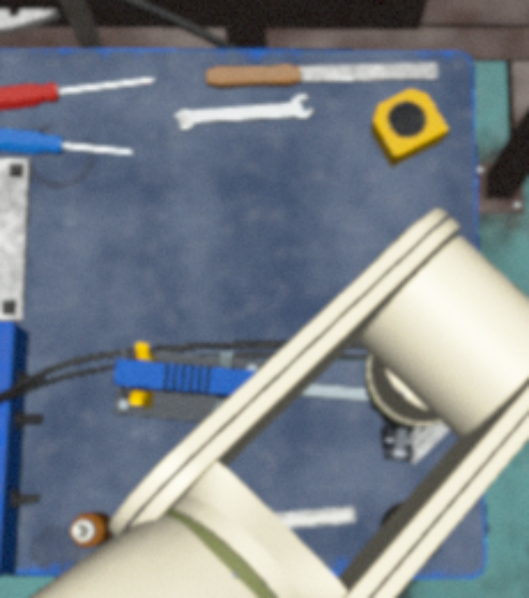

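```bash
python3 -m inch '[[[0,0,0],[0,0,0],0],[[0,0,0],[0,0,0],0],[[0,0,0],[0,0,0],0],[[0,0,0],[0,0,0],0],[[0,0,0],[0,0,0],0]]'; python3 - <<'E'
from h import *
print(r.hand_in())
E
```

```text
time: 13.35
tool_pos: [466.7, -375.6, 65.7]
tcp_rot: [-179.9, -0.2, 85.9]
ft_force: [-0.7, 13.0, 3.5]
finger_gap: 23.4
the job is handed in; nothing more can be done
None
```

The wand is lying in the two-post rest and the bar is pulled out to its second stop. The gripper still holds the collar there. I handed the job in at 13.35 s.

- **Laying the wand:** I gripped the housing near the rings, lowered it into both saddles with the crossbar behind the yellow post, and let go. The picture afterwards showed it sitting level and staying put.
- **Pinching the collar:** I closed on the collar with 50 N. The gap read 23.4 mm on the 24 mm collar. The housing (26 mm) had read about 1 mm under its true width, so this fits the button being flush. I could not see the button directly.
- **Pulling the bar:** The gripper travelled 107 mm. About 7 mm of that was the wand sliding towards the yellow post, which leaves about 100 mm of bar travel. It passed the first stop without catching.
- **Second stop:** The pull rose from about 3.5 N to 13–15 N with no further movement, so the bar is against its hard stop. The magnet tip appeared where the second stop should put it.
- **Final hold:** Over the last half second the pose held still, with a 13 N pull and a 23.4 mm gap.

None of the final checks failed. The two cameras disagreed by up to about 4 mm and 1.5° on where the rest was. The wand still went into the saddles with no noticeable side force.

I did not move the other items. The arm hid part of the cart in the last top view, so not every one of them could be checked there.

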